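# Step off three spacer lengths along a strut rail and bring the pipe clamp up

## Task

The heavy steel spacer bar lies on the strut rail with one end against the clamp that grips the pipe stub; step off three spacer lengths from that clamp by walking the spacer end over end along the rail twice: each time tip it up on its leading end and lay it down flat ahead, so that its trailing end lies where its leading end was, and never lift it clear of the rail. Then slide the empty pipe clamp back along the rail until it just meets the end of the spacer, so that the two clamps stand three spacer lengths apart, and leave the spacer lying flat and straight on the rail between them. Leave the other things on the bench alone.

Things in the scene. Friction and masses are not known exactly. Their poses are not given: they have to be found in the camera images.
- rail: Steel strut channel, 41 mm wide and high, 600 mm long, slot up, fixed on the bench; its top is 41 mm above the bench. Origin: middle of its underside. Own y: along the rail, the way the spacer walks (from fixed clamp to empty clamp); x across; z up. At own y = -252.5 mm the fixed clamp grips a white 40 mm pipe stub lying across the rail (own x -30 to +90 mm, with a 50 mm socket from x = +50).
- fixed_face (a point): Foot of the fixed clamp's face that looks along the rail's +y, at the rail's top (rail's own y = -230 mm, 41 mm above the bench). The three lengths are counted from here. This clamp has the shape of the empty one: its ears reach 101 mm above the bench.
- spacer: Loose cut of dark steel flat bar, 140 mm long (own x), 50 mm wide (own y), 15 mm thick (own z), about 0.8 kg, square ends. Origin: its centre. At the start it lies flat on the rail's top, own x along the rail's +y, within 1.5 mm of the fixed clamp. It overhangs the 41 mm rail by 4.5 mm on either side, so it can be gripped across its width, and can turn between the fingers of a light grip (about 8 N).
- end_a (a point): Centre of the spacer's end face at own x = -70 mm: at the start the trailing end, by the fixed clamp.
- end_b (a point): Centre of the spacer's end face at own x = +70 mm: at the start the leading end; the trailing end after the first step; the leading end again after the second.
- clamp_face (a point): Foot of the empty clamp's flat leg that looks back at the spacer (rail's -y), on the rail's centre line at the rail's top; the leg rises 22 mm from there. The clamp slides along the rail (drag about 2.5 N) and stays where it is left; at the start it is 20 to 75 mm beyond the end of the third length.
- clamp_ears (a point): The empty clamp: steel strap 32 mm wide across the rail, 45 mm long along it, round back 43 mm above the rail's top, over it two upright ears with a bolt. This point: middle of the ears, 92 mm above the bench; they reach from 83 to 101 mm, are 32 mm wide across the rail and 11 mm (with bolt head and nut 21 mm) thick along it. It lies 22.5 mm beyond clamp_face (rail's +y).
- coupling: Bystander: short white pipe coupling standing on the bench on the far side of the rail, 58 mm across, 52 mm high. Origin: centre of its underside.
- elbow: Bystander: white 90 degree pipe elbow lying on the bench on the robot's side of the rail, about 85 mm long, 51 mm high. Origin on the bench near its middle.
- tin: Bystander: tin with a paper label, 72 mm across, 100 mm high, beyond the rail. Origin: centre of its underside.
- pot: Bystander: terracotta flower pot, 110 mm across, 95 mm high, beyond the rail. Origin: centre of its underside.
- detergent: Bystander: bottle with a cap, 90 mm across, 160 mm high, beyond the rail. Origin: centre of its underside.
- wrench: Bystander: 200 mm wrench lying on the bench on the robot's side. Origin under its middle.
- tape: Bystander: tape measure, 68 mm long, 36 mm wide, 62 mm high, on the robot's side. Origin: centre of its underside.

How it is judged:
On the way, in this order (a step that is already met when the one before it is completed fails the run):
1. the spacer stands up on its leading end, by the end of the first length (angle between spacer's own x axis and vertical above 2.75 rad and height (world z) of end_b below 0.065 m and y of end_b in the frame of rail between -0.115 and -0.05 m), for 0.05 s.
2. the spacer lies flat along the rail on the second length (y of end_b in the frame of rail between -0.1 and -0.08 m and y of end_a in the frame of rail between 0.04 and 0.06 m and x of end_b in the frame of rail between -0.015 and 0.015 m and x of end_a in the frame of rail between -0.015 and 0.015 m and height (world z) of each of end_a, end_b below 0.0535 m), for 0.2 s.
3. the spacer stands up on its other end, by the end of the second length (angle between spacer's own x axis and vertical below 0.39 rad and height (world z) of end_a below 0.065 m and y of end_a in the frame of rail between 0.025 and 0.09 m), for 0.05 s.
4. the spacer lies flat along the rail on the third length (y of end_a in the frame of rail between 0.038 and 0.062 m and y of end_b in the frame of rail between 0.178 and 0.202 m and x of end_a in the frame of rail between -0.015 and 0.015 m and x of end_b in the frame of rail between -0.015 and 0.015 m and height (world z) of each of end_a, end_b below 0.0535 m), for 0.2 s.
At the end, for the whole second after the job is handed in: The spacer lies flat, at rest, within 15 mm of the rail's centre line, its ends within 12 mm of two and three spacer lengths from the fixed clamp; the empty clamp's leg is within 5 mm of the spacer's leading end and 408 to 433 mm from the fixed clamp's face (all of step 4 and x of clamp_face in the frame of spacer between 0.0665 and 0.075 m and y of clamp_face in the frame of rail between 0.178 and 0.203 m and linear speed of spacer below 0.01 m/s and angular speed of spacer below 0.1 rad/s); the robot touches nothing.
It fails at once if the spacer is lifted clear of the rail (both ends more than about 33 mm up) (height (world z) of each of end_a, end_b above 0.08 m).
It fails at once if one of the other things on the bench is pushed more than 25 mm or tipped over (distance of any of coupling, elbow, tin, pot, detergent, wrench, tape from where it was at the start of the episode above 0.025 m).
It also fails if it takes over 67 s, if anything falls off the work surface, if the arm or the gripper's body presses on something with over 40 N, if the wrist force passes 120 N, or if a joint passes its speed limit or range.

## Robot

A 6-joint arm with a two-finger parallel gripper is mounted at the origin on the work surface. World frame = base frame: x ahead of the robot, y to its left, z up, the work surface at z = 0. Lengths are in m, angles in rad, forces in N, time in s.
With the tool pointing down it reaches from about 0.325 to 0.9 m from the base axis. Payload 6.1 kg.
Tool frame: the origin (TCP) lies on the centre line of the jaws, within the pads' length; the fingertips stand 25 mm ahead of it and the grasp point (between the pads) lies 6 mm ahead of it; z points along the fingers, y is the line along which they close (so a half turn about z gives the same grasp; the last joint's range is limited). The gripper opens to 87 mm and grips with 3 to 60 N. Pads are 19 mm wide; open, the fingers measure 117 mm over their backs; the gripper's body (75 mm by 190 mm) begins 51 mm behind the grasp point.
Start: joints at [-1.37, 0.22, 1.526, -0, 1.395, -0.126], TCP at [0.201, -0.592, 0.248] pointing down, gripper open.
Joint ranges: [-2.98, 2.98], [-0.91, 2.08], [0.09, 2.57], [-1.24, 4.39], [0.2, 2.65], [-2.68, 2.68]. Speed limits (rad/s): [2.57, 2.57, 3.01, 3.14, 3.14, 3.14].

## Interface

Orientations are given as [roll, pitch, yaw] about the fixed x, y, z axes, in that order (R = Rz(yaw) Ry(pitch) Rx(roll)).
In Python, from cell import bot, imaging gives the robot as it stands.
- The arm moves only by the shell command python3 -m pendant 'ROWS'. ROWS is a JSON object of lists of equal length, an entry for each row: "angular": the turn, a rotation vector about the tool's x, y, z in rad, a list of three; "slide": the shift along the tool's x, y, z in mm, a list of three; "gripper": the closure, from 0 (fully open) to 1 (shut). A call has 1 to 8 rows; each row is the pose to reach, as a shift and turn from the pose commanded when the call began, along the tool's axes at that moment; what a row does not reach only later rows make up. A row lasts 1/12 s, in which the tool goes at most 41.7 mm and 7.16 degrees, less where a joint would pass 70% of its speed; a pose out of reach is approached as far as the arm can. A call with a gripper value outside its range is refused whole. The fingers move at their own pace and stop on an object; the grip force is fixed at half the most. Time passes only in rows, so rows that repeat a pose let the fingers close. It gives the time, the measured TCP pose, the force and the opening at its end, in the units of the state.
- bot.get_state(): the state, without advancing time (a new reading comes with each control period).
- imaging.capture(name): name is "scene" or "side" or "wrist"; returns a dict with "color" (400x640x3 uint8, blue, green, red), "fov_y" (degrees; the focal length in pixels is half the picture's height over the tangent of half this angle, whatever the lens; pixels are square), "cx", "cy" (the principal point, pixels), "view" (4x4, takes a point from world to camera coordinates). Camera axes: x right, y down, z forward; pixel columns grow to the right and rows downward; lengths in m; the calibration is good to about 2 mm. A picture is of the moment at which its call begins. There is no depth.
- bot.close_job(): hands the job in, once; it reports no verdict.
The state is a dict: "clock": time; "q": joint angles; "qvel": joint speeds; "joint_torque": joint torques, N m; "eef_pos": TCP position; "ee_rot": TCP orientation; "contact_force": force on the tool from outside, world axes, zero at the start; "moment": the same for the moment, N m; "width": finger opening in m.
Only numpy, scipy, OpenCV 4.12 (cv2) and the standard library are available. Lean on these libraries where they do the work, as an engineer would, in place of code of your own. Each camera call takes 0.05 s, during which the arm holds its last target. There are 200 camera calls.

## Working session

There is one attempt and no reset: what is moved stays moved. The work goes in short steps, Python scripts to look and compute and a shell command to move; the robot and the scene stay as the last step left them, time stands still between calls to the robot, and variables do not carry over. Pictures are saved under pics/ and viewed, on a budget of 10 in all, crops included, one or two more only if the job needs it, and the job is handed in when it is done.

```bash
ls; mkdir -p pics; python3 - <<'E'
from cell import bot, imaging
import cv2,numpy as np
s=bot.get_state();print(s)
for n in("scene","side"):
    c=imaging.capture(n);cv2.imwrite(f"pics/{n}0.png",c["color"]);np.savez(f"pics/{n}0.npz",**{k:c[k] for k in("fov_y","cx","cy","view")});print(n,c["fov_y"],c["cx"],c["cy"],np.round(c["view"],3).tolist())
E
```

```text
pics
{'clock': 0.0, 'q': array([-1.37009459e+00,  2.21223724e-01,  1.52763845e+00,  4.65808663e-06,
        1.39469595e+00, -1.26119450e-01]), 'qvel': array([0.00104091, 0.00173677, 0.00102501, 0.00067031, 0.00017026,
       0.0002811 ]), 'joint_torque': array([ 1.33074664e-04, -4.94619548e+01, -3.87373888e+01,  6.99248468e-02,
        5.74596750e-02, -1.71361489e-04]), 'eef_pos': array([ 0.20051517, -0.59134485,  0.24642423]), 'ee_rot': array([-3.13964337e+00, -2.51774941e-04,  3.26820117e-01]), 'contact_force': array([-0.32041789, -0.58079964,  0.10060885]), 'moment': array([0.02086128, 0.00209118, 0.0113102 ]), 'width': 0.08676996844127362}
scene 45.21159135563029 322.2591613585504 199.22246079148726 [[0.832, 0.555, -0.011, -0.425], [0.446, -0.679, -0.582, -0.186], [-0.331, 0.479, -0.813, 1.425], [0.0, 0.0, 0.0, 1.0]]
side 50.909130447076905 318.94232545637243 194.4649570833029 [[-0.773, -0.634, -0.006, 0.4], [-0.425, 0.525, -0.737, 0.305], [0.471, -0.568, -0.676, 0.875], [0.0, 0.0, 0.0, 1.0]]
```

View pics/scene0.png

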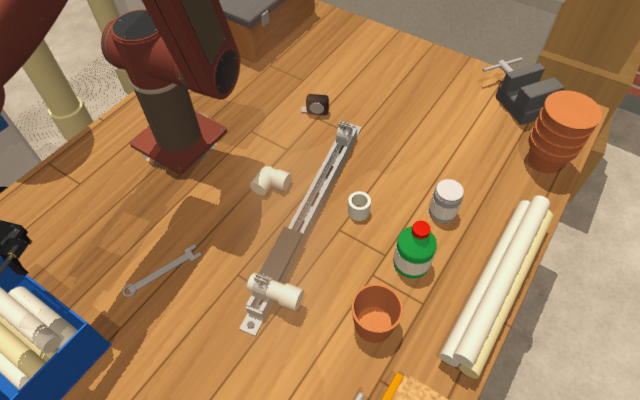

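View pics/side0.png

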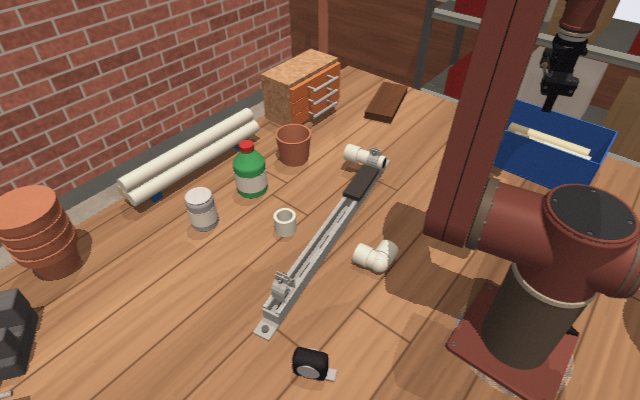

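The scene picture shows the rail running from (250,325), the fixed clamp, to (352,130), the empty clamp. The spacer lies at about (280,255). The side picture shows the same rail from (380,155) to (268,325). I'll enlarge both.

```bash
python3 - <<'E'
import cv2,numpy as np
a=cv2.imread("pics/scene0.png")[115:335,235:375];b=cv2.imread("pics/side0.png")[140:345,250:400]
a=cv2.resize(a,None,fx=2.7,fy=2.7,interpolation=2);b=cv2.resize(b,None,fx=2.8,fy=2.8,interpolation=2)
o=np.zeros((594,798,3),np.uint8);o[:a.shape[0],:378]=a[:594];o[:b.shape[0],378:]=b
cv2.imwrite("pics/crop1.png",o)
E
```

```text
(no output)
```

View pics/crop1.png

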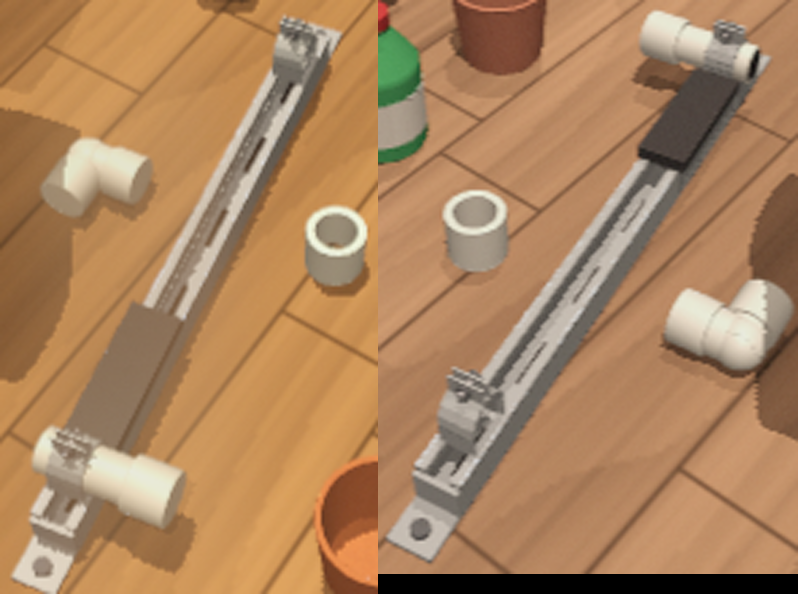

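Crop, left half: the spacer's leading-end top corners are at (137,305) and (183,318), and the rail's near end corners at about (33,515) and (77,533). Right half: leading end at (640,153) and (687,167), rail end at (414,470) and (460,490), clamp ears at (470,383).

```bash
cat > h.py <<'E'
import numpy as np, cv2
from cell import bot, imaging
def load(n): return dict(np.load(f"pics/{n}.npz"))
def grab(n,name):
    c=imaging.capture(n);cv2.imwrite(f"pics/{name}.png",c["color"]);np.savez(f"pics/{name}.npz",**{k:c[k] for k in("fov_y","cx","cy","view")});return c
def onz(c,u,v,z):
    f=200/np.tan(np.radians(c["fov_y"])/2);V=c["view"];R=V[:3,:3];o=-R.T@V[:3,3]
    d=R.T@np.array([(u-c["cx"])/f,(v-c["cy"])/f,1]);return o+d*(z-o[2])/d[2]
def px(c,p):
    f=200/np.tan(np.radians(c["fov_y"])/2);q=c["view"][:3,:3]@p+c["view"][:3,3];return f*q[0]/q[2]+c["cx"],f*q[1]/q[2]+c["cy"]
E
python3 - <<'E'
from h import *
A=load("scene0");B=load("side0")
a=lambda u,v,z:onz(A,235+(u+.5)/2.7-.5,115+(v+.5)/2.7-.5,z).round(4)
b=lambda u,v,z:onz(B,250+(u-378+.5)/2.8-.5,140+(v+.5)/2.8-.5,z).round(4)
print("spacer lead",a(137,305,.056),a(183,318,.056),b(640,153,.056),b(687,167,.056))
print("rail -end",a(33,515,.041),a(77,533,.041)," +end",b(414,470,.041),b(460,490,.041))
print("ears",a(299,30,.095),b(470,383,.095))
print("coupling",a(337,225,.052),b(476,207,.052))
E
```

```text
spacer lead [ 0.4772 -0.1103  0.056 ] [ 0.5197 -0.0988  0.056 ] [ 0.5076 -0.0909  0.056 ] [ 0.4614 -0.1031  0.056 ]
rail -end [ 0.5201 -0.3153  0.041 ] [ 0.5599 -0.3076  0.041 ]  +end [0.4365 0.2871 0.041 ] [0.3978 0.2775 0.041 ]
ears [0.4366 0.2266 0.095 ] [0.4285 0.2286 0.095 ]
coupling [0.5804 0.0672 0.052 ] [0.583  0.0591 0.052 ]
```

```bash
cat >> h.py <<'E'
from scipy.spatial.transform import Rotation as Ro
YAW=1.775; C=np.array([.4785,-.0145]); 
def rail(x,y,z,yaw=YAW):  # rail coords -> world (z above bench)
    u=np.array([np.cos(yaw),np.sin(yaw)]);w=np.array([np.sin(yaw),-np.cos(yaw)]);return np.r_[C+w*x+u*y,z]
def torail(p,yaw=YAW):
    u=np.array([np.cos(yaw),np.sin(yaw)]);w=np.array([np.sin(yaw),-np.cos(yaw)]);d=np.array(p[:2])-C;return np.r_[d@w,d@u,p[2]]
def to(x,y,z,tau,yaw=YAW):  # grasp point at rail coords, tilt tau deg -> rows
    s=bot.get_state();R=Ro.from_euler('xyz',s["ee_rot"])
    T=Ro.from_euler('z',yaw)*Ro.from_euler('x',np.pi)*Ro.from_euler('y',-np.radians(tau))
    p=rail(x,y,z)-T.apply([0,0,.006])
    print("angular",(R.inv()*T).as_rotvec().round(3),"slide",(R.inv().apply(p-s["eef_pos"])*1000).round(1))
def st():
    s=bot.get_state();R=Ro.from_euler('xyz',s["ee_rot"]);g=s["eef_pos"]+R.apply([0,0,.006])
    T=Ro.from_euler('z',YAW)*Ro.from_euler('x',np.pi);e=(T.inv()*R).as_rotvec()
    print("t",round(s["clock"],2),"grasp rail mm",(torail(g)*1000).round(1),"tilt",np.degrees(-e[1]).round(1),"err",np.degrees(e[[0,2]]).round(1),"F",s["contact_force"].round(1),"w",round(s["width"]*1000,1),"q",s["q"].round(2))
E
python3 -c "
from h import *
to(0,-.17,.20,0)"
```

```text
angular [-1.000e-03 -1.000e-03 -1.448e+00] slide [ 427.7 -288.4   41.2]
```

```bash
python3 -m pendant '{"angular":[[0,0,-0.12],[0,0,-0.24],[0,0,-0.36],[0,0,-0.48],[0,0,-0.6],[0,0,-0.72],[0,0,-0.84],[0,0,-0.96]],"slide":[[34,-23,0],[68,-46,0],[102,-69,0],[136,-92,0],[170,-115,0],[204,-138,0],[238,-161,0],[272,-184,0]],"gripper":[0,0,0,0,0,0,0,0]}'; python3 -c "
from h import *
st();to(0,-.17,.15,-20)"
```

```text
clock: 0.77
eef_pos: [0.3998, -0.3284, 0.2472]
ee_rot: [-3.141, -0.0, 1.292]
contact_force: [1.2, -0.5, -0.1]
width: 0.087
t 0.77 grasp rail mm [-140.7 -291.4  241.2] tilt -0.0 err [ 0.  27.6] F [ 1.2 -0.5 -0.1] w 87.0 q [-0.84 -0.04  1.8   0.    1.38 -0.56]
angular [ 0.084  0.342 -0.478] slide [171.   69.3  91.6]
```

```bash
python3 -m pendant '{"angular":[[0.014,0.057,-0.08],[0.028,0.114,-0.16],[0.042,0.171,-0.24],[0.056,0.228,-0.32],[0.07,0.285,-0.4],[0.084,0.342,-0.478],[0.084,0.342,-0.478],[0.084,0.342,-0.478]],"slide":[[28,11,15],[57,23,30],[85,35,45],[114,46,60],[142,58,75],[171,69,90],[171,69,90],[171,69,90]],"gripper":[0,0,0,0,0,0,0,0]}'; python3 -c "
from h import *
st()
w=grab('wrist','w1')['color'];s=grab('scene','s1')['color'][180:340,200:360]
cv2.imwrite('pics/v1.png',np.hstack([cv2.resize(w[:, 120:520],(400,400)),cv2.resize(s,(400,400),interpolation=2)]))"
```

```text
clock: 1.43
eef_pos: [0.5127, -0.1842, 0.1552]
ee_rot: [-3.138, -0.352, 1.77]
contact_force: [0.7, -0.4, 0.0]
width: 0.087
t 1.43 grasp rail mm [  -1.  -171.   149.6] tilt -20.1 err [0.2 0.3] F [ 0.7 -0.4  0. ] w 87.0 q [-0.63  0.28  1.67  0.23  1.46 -0.89]
```

View pics/v1.png

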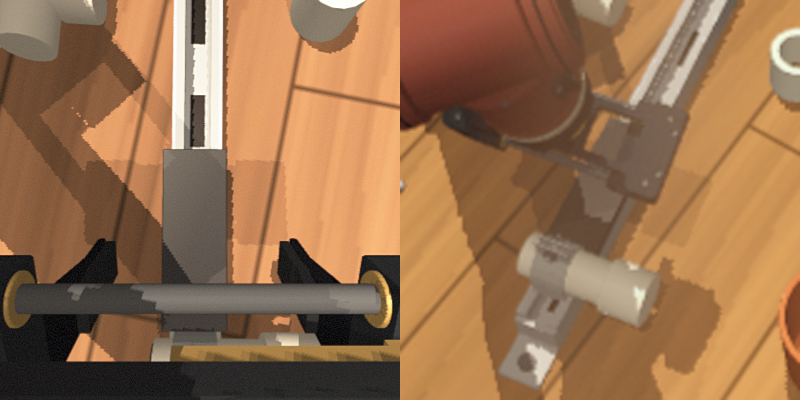

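Wrist view: the spacer's lead end is at row 150, columns 283–347 of the full frame. The rail edges are at about columns 293–343 and nearly vertical, so the yaw is good.

```bash
python3 -c "
from h import *
c=load('w1')
for u,v,z in [(283,150,.056),(347,150,.056),(282,270,.056),(347,270,.056),(293,145,.041),(343,145,.041),(294,3,.041),(342,3,.041)]: print((torail(onz(c,u,v,z))*1000).round(1))
to(0,-.17,.0485,-20)"
```

```text
[-26.6 -89.3  56. ]
[ 23.1 -89.5  56. ]
[ -27.3 -181.7   56. ]
[  22.2 -181.9   56. ]
[-20.  -81.9  41. ]
[ 21.2 -82.1  41. ]
[-19.1  39.5  41. ]
[21.5 39.2 41. ]
angular [ 0.002  0.001 -0.006] slide [-32.5   1.   98.4]
```

```bash
python3 -m pendant '{"angular":[[0,0,0],[0,0,0],[0,0,0],[0,0,0],[0,0,0],[0,0,0],[0,0,0],[0,0,0]],"slide":[[-8,0,25],[-16,0,50],[-24,0,75],[-30,0,90],[-32,0,97],[-32,0,98],[-32,0,98],[-32,0,98]],"gripper":[0,0,0,0,0,0,0.3,0.44]}'; python3 -c "
from h import *
st()"; python3 -m pendant '{"angular":[[0,0,0],[0,0,0],[0,0,0],[0,0,0]],"slide":[[0,0,0],[0,0,0],[0,0,0],[0,0,0]],"gripper":[0.5,0.5,0.5,0.5]}'; python3 -c "
from h import *
st()"
```

```text
clock: 2.2
eef_pos: [0.5136, -0.1832, 0.0564]
ee_rot: [3.139, -0.346, 1.77]
contact_force: [-0.0, 0.1, 0.8]
width: 0.0799
t 2.2 grasp rail mm [   0.2 -170.3   50.7] tilt -19.8 err [-0.2  0.3] F [-0.   0.1  0.8] w 79.9 q [-0.63  0.41  1.71  0.24  1.28 -0.93]
clock: 2.53
eef_pos: [0.5126, -0.1824, 0.055]
ee_rot: [-3.141, -0.348, 1.77]
contact_force: [-8.6, -3.0, 7.8]
width: 0.055
t 2.53 grasp rail mm [  -0.7 -169.3   49.4] tilt -20.0 err [-0.   0.3] F [-8.6 -3.   7.8] w 55.0 q [-0.63  0.41  1.72  0.24  1.28 -0.93]
```

```bash
python3 -m pendant '{"angular":[[0,0,0],[0,0,0],[0,0,0],[0,0,0]],"slide":[[0,0,0],[0,0,0],[0,0,0],[0,0,0]],"gripper":[0.5,0.5,0.5,0.5]}'; cat >> h.py <<'E'
def arc(py,pz,degs,tool=True):  # turn about rail point (py,pz mm), from the measured pose
    s=bot.get_state();R=Ro.from_euler('xyz',s["ee_rot"]);P=R.inv().apply(rail(torail(s["eef_pos"])[0],py/1000,pz/1000)-s["eef_pos"])*1000
    ax=R.inv().apply(rail(1,0,0)-rail(0,0,0))
    for d in degs:
        r=Ro.from_rotvec(-ax*np.radians(d));print(d,"ang",r.as_rotvec().round(3),"slide",(P-r.apply(P)).round(1))
E
python3 -c "
from h import *
st();arc(-89.5,41,range(6,49,6))"
```

```text
clock: 2.87
eef_pos: [0.5112, -0.1826, 0.055]
ee_rot: [-3.138, -0.349, 1.77]
contact_force: [-7.5, -3.0, 5.3]
width: 0.0495
t 2.87 grasp rail mm [  -2.1 -169.2   49.3] tilt -20.0 err [0.1 0.2] F [-7.5 -3.   5.3] w 49.5 q [-0.63  0.41  1.72  0.24  1.28 -0.93]
6 ang [-0.    -0.105  0.   ] slide [ 4.7 -0.  -7.3]
12 ang [-0.001 -0.209  0.   ] slide [ 10.1  -0.1 -14.1]
18 ang [-0.001 -0.314  0.   ] slide [ 16.2  -0.1 -20.2]
24 ang [-0.002 -0.419  0.001] slide [ 22.9  -0.1 -25.7]
30 ang [-0.002 -0.524  0.001] slide [ 30.2  -0.2 -30.5]
36 ang [-0.003 -0.628  0.001] slide [ 37.9  -0.2 -34.5]
42 ang [-0.003 -0.733  0.001] slide [ 46.   -0.3 -37.6]
48 ang [-0.004 -0.838  0.001] slide [ 54.3  -0.3 -39.9]
```

```bash
python3 -m pendant '{"angular":[[0,-0.105,0],[0,-0.209,0],[0,-0.314,0],[0,-0.419,0],[0,-0.524,0],[0,-0.628,0],[0,-0.628,0],[0,-0.628,0]],"slide":[[4.7,0,-7.3],[10.1,0,-14.1],[16.2,0,-20.2],[22.9,0,-25.7],[30.2,0,-30.5],[37.9,0,-34.5],[37.9,0,-34.5],[37.9,0,-34.5]],"gripper":[0.5,0.5,0.5,0.5,0.5,0.5,0.5,0.5]}'; python3 -c "
from h import *
st();arc(-89.5,41,range(6,53,6))"
```

```text
clock: 3.53
eef_pos: [0.5073, -0.1567, 0.0992]
ee_rot: [-3.14, 0.276, 1.773]
contact_force: [-0.2, 1.7, -5.4]
width: 0.0496
t 3.53 grasp rail mm [  -0.7 -146.7   93.4] tilt 15.8 err [0.1 0.1] F [-0.2  1.7 -5.4] w 49.6 q [-0.3   0.09  1.99 -0.3   0.94 -0.34]
6 ang [-0.    -0.105  0.   ] slide [ 4.6 -0.  -7. ]
12 ang [-0.    -0.209  0.   ] slide [ 10.   -0.  -13.5]
18 ang [-0.001 -0.314  0.001] slide [ 16.   -0.1 -19.4]
24 ang [-0.001 -0.419  0.001] slide [ 22.6  -0.1 -24.7]
30 ang [-0.001 -0.524  0.001] slide [ 29.7  -0.1 -29.2]
36 ang [-0.001 -0.628  0.001] slide [ 37.2  -0.1 -32.9]
42 ang [-0.001 -0.733  0.001] slide [ 45.1  -0.1 -35.9]
48 ang [-0.001 -0.838  0.001] slide [ 53.3  -0.2 -38. ]
```

```bash
python3 -m pendant '{"angular":[[0,-0.105,0],[0,-0.209,0],[0,-0.314,0],[0,-0.419,0],[0,-0.524,0],[0,-0.628,0],[0,-0.733,0],[0,-0.733,0]],"slide":[[4.6,0,-7],[10,0,-13.5],[16,0,-19.4],[22.6,0,-24.7],[29.7,0,-29.2],[37.2,0,-33],[45.1,0,-36],[45.1,0,-36]],"gripper":[0.5,0.5,0.5,0.5,0.5,0.5,0.5,0.5]}'; python3 -c "
from h import *
st();arc(-89.5,41,range(3,14,3))
s=grab('side','s2')['color'][110:310,270:470]
w=grab('scene','c2')['color'][150:350,200:400]
cv2.imwrite('pics/v2.png',np.hstack([cv2.resize(w,(400,400),interpolation=2),cv2.resize(s,(400,400),interpolation=2)]))"
```

```text
clock: 4.2
eef_pos: [0.499, -0.1066, 0.1237]
ee_rot: [-3.137, 1.023, 1.775]
contact_force: [-0.6, -1.4, 15.3]
width: 0.0498
t 4.2 grasp rail mm [  1.3 -99.4 120.6] tilt 58.6 err [0.3 0.1] F [-0.6 -1.4 15.3] w 49.8 q [ 0.18  0.27  2.07 -1.17  1.19  0.68]
3 ang [ 0.    -0.052  0.   ] slide [ 2.1 -0.  -3.8]
6 ang [ 0.    -0.105  0.001] slide [ 4.5 -0.  -7.4]
9 ang [ 0.    -0.157  0.001] slide [  7.   -0.1 -11. ]
12 ang [ 0.    -0.209  0.001] slide [  9.7  -0.1 -14.3]
```

View pics/v2.png

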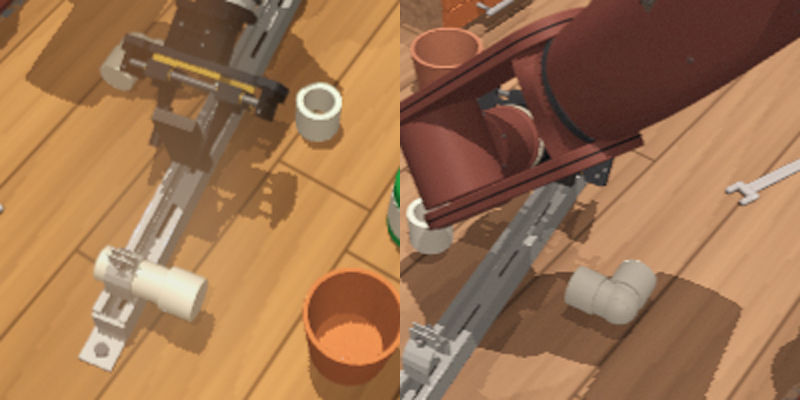

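The scene view shows the bar about 79° up with its foot at the end of the first length. q4 is near its limit, so I'll finish the last few degrees by pivoting in the grip with the foot pressed down.

```bash
python3 -m pendant '{"angular":[[0,-0.02,0],[0,-0.03,0],[0,-0.04,0],[0,-0.04,0],[0,-0.04,0],[0,-0.04,0]],"slide":[[2,0,-2.5],[4,0,-5],[6,0,-7.5],[8,0,-10.5],[9,0,-13],[9,0,-13]],"gripper":[0.5,0.5,0.5,0.5,0.5,0.5]}'; python3 -c "
from h import *
st()
s=grab('side','s3')['color'][150:250,290:390]
w=grab('scene','c3')['color'][190:250,260:340]
cv2.imwrite('pics/v3.png',np.hstack([cv2.resize(w,(533,400),interpolation=2)]))"
```

```text
clock: 4.8
eef_pos: [0.4961, -0.0928, 0.1238]
ee_rot: [3.141, 1.055, 1.765]
contact_force: [1.3, -3.0, 9.9]
width: 0.0494
t 4.8 grasp rail mm [  1.3 -85.4 120.9] tilt 60.4 err [0.3 0.5] F [ 1.3 -3.   9.9] w 49.4 q [ 0.22  0.3   2.06 -1.18  1.23  0.72]
```

View pics/v3.png

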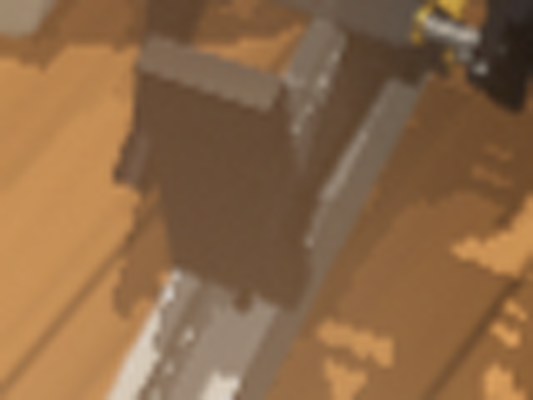

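The bar's rear face runs from its top edge, crop (140,68)–(272,110), to its foot at (175,268)–(298,305).

```bash
python3 -c "
from h import *
c=load('c3')
f=lambda u,v,z:(torail(onz(c,260+u/6.667-.4,190+v/6.667-.4,z))*1000).round(1)
print('top rear',f(140,68,.181),f(272,110,.181),'top front',f(150,38,.181),f(283,78,.181))
print('foot rear',f(175,268,.041),f(298,305,.041))
for b in (82,86,90):
  B=np.radians(b);R=lambda x,z:( -89.5+x*np.cos(B)+z*np.sin(B), 41-x*np.sin(B)+z*np.cos(B))
  for X in(-25,25):
    for (x,z) in((-140,0),(-140,15),(0,0)):
      y,zz=R(x,z);u,v=px(c,rail(X/1000,y/1000,zz/1000));print(b,X,(x,z),((u+.4-260)*6.667).round(),((v+.4-190)*6.667).round())
"
```

```text
top rear [-19.6 -99.6 181. ] [ 28.  -99.1 181. ] top front [-21.7 -87.2 181. ] [ 26.2 -85.9 181. ]
foot rear [-22.1 -90.7  41. ] [ 26.5 -88.5  41. ]
82 -25 (-140, 0) 114.0 87.0
82 -25 (-140, 15) 132.0 49.0
82 -25 (0, 0) 169.0 263.0
82 25 (-140, 0) 252.0 133.0
82 25 (-140, 15) 270.0 95.0
82 25 (0, 0) 293.0 306.0
86 -25 (-140, 0) 126.0 63.0
86 -25 (-140, 15) 145.0 27.0
86 -25 (0, 0) 169.0 263.0
86 25 (-140, 0) 264.0 108.0
86 25 (-140, 15) 282.0 72.0
86 25 (0, 0) 293.0 306.0
90 -25 (-140, 0) 138.0 40.0
90 -25 (-140, 15) 157.0 7.0
90 -25 (0, 0) 169.0 263.0
90 25 (-140, 0) 275.0 85.0
90 25 (-140, 15) 293.0 51.0
90 25 (0, 0) 293.0 306.0
```

Modelled against the picture, the bar is at about 86° and its foot hasn't moved. I'll push the last few mm, release, and leave it standing.

```bash
python3 -m pendant '{"angular":[[0,0,0],[0,0,0],[0,0,0],[0,0,0],[0,0,0],[0,0,0],[0,0,0],[0,0,0]],"slide":[[1.5,0,-2],[2.9,0,-4.1],[2.9,0,-4.1],[2.9,0,-4.1],[2.9,0,-4.1],[2.9,0,-4.1],[2.9,0,-4.1],[2.9,0,-4.1]],"gripper":[0.5,0.5,0.5,0.4,0.3,0.2,0,0]}'; python3 -c "
from h import *
st();to(0.001,-.082,.150,20);to(0.001,-.082,.155,60)
A=load('scene0');a=lambda u,v,z:(torail(onz(A,235+(u+.5)/2.7-.5,115+(v+.5)/2.7-.5,z))*1000).round(0)
print('elbow right',a(152,175,.025),a(130,150,.05),a(60,212,.02),'coupling',a(310,235,.052),a(337,225,.052))
s=grab('scene','c4')['color'][150:300,220:370]
cv2.imwrite('pics/v4.png',cv2.resize(s,(600,600),interpolation=2))"
```

```text
clock: 5.57
eef_pos: [0.493, -0.0865, 0.1204]
ee_rot: [-3.14, 1.052, 1.77]
contact_force: [0.5, -0.4, -0.3]
width: 0.0713
t 5.57 grasp rail mm [ -0.5 -78.7 117.4] tilt 60.3 err [0.2 0.3] F [ 0.5 -0.4 -0.3] w 71.3 q [ 0.23  0.3   2.06 -1.17  1.23  0.73]
angular [-0.005  0.702 -0.004] slide [-33.8   1.4 -11.9]
angular [-0.006  0.004 -0.002] slide [-34.3   1.4 -15.8]
elbow right [-81.  68.  25.] [-104.   72.   50.] [-148.   -4.   20.] coupling [97. 39. 52.] [116.  59.  52.]
```

View pics/v4.png

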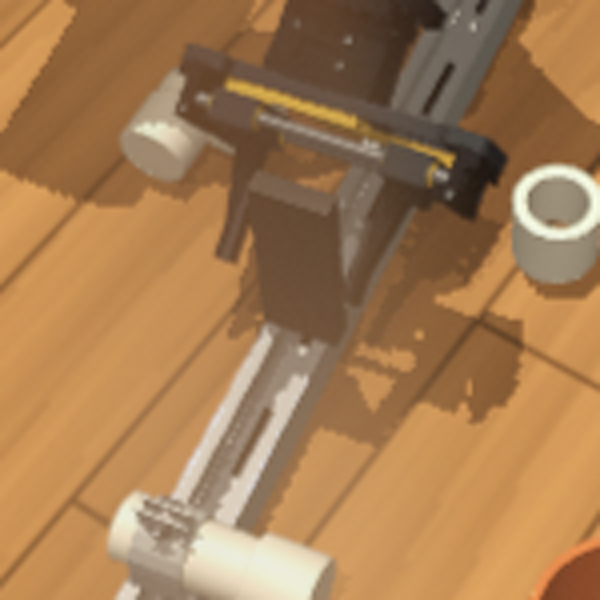

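The bar stands upright, top edge at about (250,185)–(335,215) of the crop, with the fingers open on both sides. Next I'll raise the tool and swing it over to the other side.

```bash
python3 -m pendant '{"angular":[[0,0,0],[0,0.08,0],[0,0.2,0],[0,0.32,0],[0,0.44,0],[0,0.56,0],[0,0.68,0],[0,0.7,0]],"slide":[[-12,1,-5],[-24,1,-10],[-34,1,-15],[-34,1.4,-15],[-35,1.4,-15],[-35,1.4,-15],[-35,1.4,-15],[-36,1.4,-15]],"gripper":[0,0,0,0,0,0,0,0]}'; python3 -c "
from h import *
st();to(0.0,-.082,.152,-25);to(0.0,-.082,.150,-65)"
```

```text
clock: 6.28
eef_pos: [0.4974, -0.092, 0.1622]
ee_rot: [3.135, 0.348, 1.766]
contact_force: [-0.7, -0.6, 0.4]
width: 0.087
t 6.28 grasp rail mm [  2.8 -81.8 156.6] tilt 19.9 err [-0.3  0.4] F [-0.7 -0.6  0.4] w 87.0 q [-0.14 -0.04  2.01 -0.37  1.08 -0.17]
angular [ 0.006  0.784 -0.007] slide [-2.9 -2.8  6.1]
angular [ 0.009  1.482 -0.004] slide [-4.  -2.8 11.7]
```

```bash
python3 -m pendant '{"angular":[[0,0.11,0],[0,0.22,0],[0,0.33,0],[0,0.44,0],[0,0.55,0],[0,0.66,0],[0,0.77,0],[0,0.88,0]],"slide":[[0,-1,0],[0,-2,0.5],[-1,-2,1],[-1,-2,2],[-2,-2,3],[-2,-2,4],[-3,-2,6],[-3,-2,7]],"gripper":[0,0,0,0,0,0,0,0]}'; python3 -c "
from h import *
st();to(0.0,-.082,.150,-65)"
```

```text
clock: 6.95
eef_pos: [0.4952, -0.0968, 0.1548]
ee_rot: [3.139, -0.532, 1.771]
contact_force: [1.1, 0.4, -0.0]
width: 0.0869
t 6.95 grasp rail mm [ -0.3 -80.9 149.6] tilt -30.5 err [-0.2  0.3] F [ 1.1  0.4 -0. ] w 86.9 q [-0.59  0.26  1.75  0.37  1.53 -0.88]
angular [ 0.006  0.602 -0.002] slide [-4.1  0.4  0.2]
```

```bash
python3 -m pendant '{"angular":[[0,0.1,0],[0,0.2,0],[0,0.3,0],[0,0.4,0],[0,0.5,0],[0,0.6,0],[0,0.6,0],[0,0.6,0]],"slide":[[-1,0.4,0],[-1,0.4,0],[-2,0.4,0],[-3,0.4,0],[-3,0.4,0],[-4,0.4,0],[-4,0.4,0],[-4,0.4,0]],"gripper":[0,0,0,0,0,0,0.2,0.4]}';  python3 -m pendant '{"angular":[[0,0,0],[0,0,0],[0,0,0],[0,0,0],[0,0,0],[0,0,0],[0,0,0]],"slide":[[0,0,0],[0,0,0],[0,0,0],[0,0,0],[0,0,0],[0,0,0],[0,0,0]],"gripper":[0.5,0.5,0.5,0.5,0.5,0.5,0.5]}'; python3 -c "
from h import *
st();arc(-74.5,41,range(6,49,6))"
```

```text
clock: 7.62
eef_pos: [0.4951, -0.0994, 0.15]
ee_rot: [-3.136, -1.129, 1.764]
contact_force: [0.1, 0.0, 1.2]
width: 0.08
clock: 8.2
eef_pos: [0.4964, -0.0994, 0.1531]
ee_rot: [3.136, -1.127, 1.774]
contact_force: [2.6, 0.6, 6.0]
width: 0.0495
t 8.2 grasp rail mm [  0.3 -81.4 150.5] tilt -64.6 err [-0.3  0.2] F [2.6 0.6 6. ] w 49.5 q [-0.72  0.64  1.54  0.63  1.93 -1.01]
6 ang [-0.    -0.105 -0.001] slide [ 5.7 -0.1 10.4]
12 ang [-0.    -0.209 -0.001] slide [10.2 -0.1 21.2]
18 ang [-0.    -0.314 -0.002] slide [13.6 -0.2 32.6]
24 ang [-0.    -0.419 -0.002] slide [15.8 -0.3 44.2]
30 ang [-0.    -0.524 -0.003] slide [16.7 -0.3 55.9]
36 ang [-0.    -0.628 -0.004] slide [16.5 -0.4 67.7]
42 ang [-0.    -0.733 -0.004] slide [15.  -0.5 79.4]
48 ang [-0.    -0.838 -0.005] slide [12.2 -0.5 90.9]
```

```bash
python3 -m pendant '{"angular":[[0,-0.105,0],[0,-0.209,0],[0,-0.314,0],[0,-0.419,0],[0,-0.524,0],[0,-0.628,0],[0,-0.733,0],[0,-0.733,0]],"slide":[[5.7,0,10.4],[10.2,0,21.2],[13.6,0,32.6],[15.8,0,44.2],[16.7,0,55.9],[16.5,0,67.7],[15,0,79.4],[15,0,79.4]],"gripper":[0.5,0.5,0.5,0.5,0.5,0.5,0.5,0.5]}'; python3 -c "
from h import *
st();arc(-74.5,41,range(6,49,6))"
```

```text
clock: 8.87
eef_pos: [0.4783, -0.0196, 0.1308]
ee_rot: [-3.141, -0.391, 1.774]
contact_force: [-0.2, 0.4, -4.6]
width: 0.0498
t 8.87 grasp rail mm [ -1.3  -2.7 125.3] tilt -22.4 err [0.  0.1] F [-0.2  0.4 -4.6] w 49.8 q [-0.42  0.12  1.92  0.32  1.35 -0.73]
6 ang [-0.    -0.105  0.   ] slide [ 5.4  0.  10.6]
12 ang [-0.    -0.209  0.   ] slide [ 9.6  0.  21.7]
18 ang [-0.    -0.314  0.   ] slide [12.7  0.  33.2]
24 ang [-0.    -0.419  0.   ] slide [14.5  0.  45. ]
30 ang [-0.001 -0.524  0.   ] slide [15.1  0.  56.8]
36 ang [-0.001 -0.628  0.   ] slide [14.4  0.  68.7]
42 ang [-0.001 -0.733  0.   ] slide [12.5  0.  80.4]
48 ang [-0.001 -0.838  0.001] slide [ 9.4  0.  91.9]
```

```bash
python3 -m pendant '{"angular":[[0,-0.105,0],[0,-0.209,0],[0,-0.314,0],[0,-0.419,0],[0,-0.524,0],[0,-0.628,0],[0,-0.733,0],[0,-0.8,0]],"slide":[[5.4,0,10.6],[9.6,0,21.7],[12.7,0,33.2],[14.5,0,45],[15.1,0,56.8],[14.4,0,68.7],[12.5,0,80.4],[10.5,0,88]],"gripper":[0.5,0.5,0.5,0.5,0.5,0.5,0.5,0.5]}'; python3 -c "
from h import *
st();arc(-74.5,41,[2,4]);to(-.001,.02,.0485,25.4)"
```

```text
clock: 9.53
eef_pos: [0.4714, 0.0204, 0.0536]
ee_rot: [-3.141, 0.41, 1.772]
contact_force: [-10.7, 7.7, 36.5]
width: 0.05
t 9.53 grasp rail mm [ 0.2 33.2 48.1] tilt 23.5 err [0.  0.2] F [-10.7   7.7  36.5] w 50.0 q [ 0.14  0.14  2.08 -0.51  0.96  0.25]
2 ang [-0.    -0.035  0.   ] slide [ 1.9 -0.   3.4]
4 ang [-0.   -0.07  0.  ] slide [ 3.6 -0.   6.8]
angular [-0.001 -0.033 -0.003] slide [-12.1  -1.1   4.9]
```

```bash
python3 -m pendant '{"angular":[[0,0,0],[0,0,0],[0,0,0],[0,0,0],[0,0,0],[0,0,0]],"slide":[[-1,0,-0.7],[-5,0,1.5],[-9,0,3],[-14,0,5],[-14.2,0,5.1],[-14.2,0,5.1]],"gripper":[0.5,0.5,0.5,0.5,0.5,0.5]}'; python3 -c "
from h import *
st()
w=grab('wrist','w5')['color'];s=grab('scene','c5')['color'][180:280,240:340]
cv2.imwrite('pics/v5.png',np.hstack([cv2.resize(w[:, 120:520],(400,400)),cv2.resize(s,(400,400),interpolation=2)]))"
```

```text
clock: 10.03
eef_pos: [0.4744, 0.0036, 0.0551]
ee_rot: [-3.141, 0.405, 1.767]
contact_force: [1.1, -0.8, -6.8]
width: 0.0496
t 10.03 grasp rail mm [-0.4 16.2 49.6] tilt 23.2 err [0.1 0.5] F [ 1.1 -0.8 -6.8] w 49.6 q [ 0.1   0.13  2.08 -0.5   0.95  0.21]
```

View pics/v5.png

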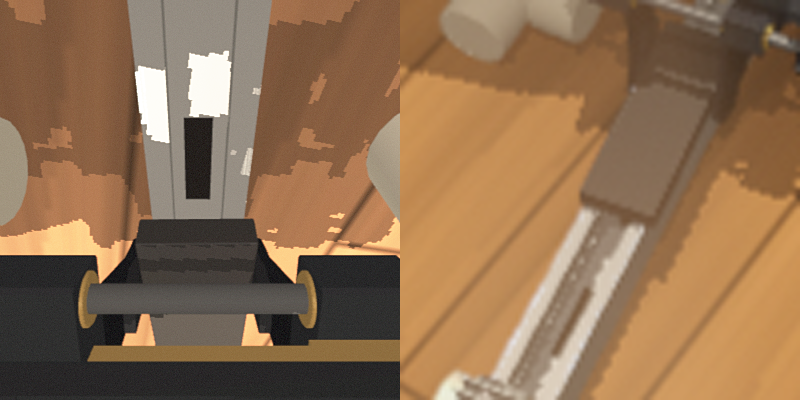

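Wrist view: the lead end face's lower edge is at row 220 and its upper edge at row 243, full-frame columns 258–377. Scene view: the trailing end's top edge is at crop (182,197)–(250,217), and the bar looks flat and straight.

```bash
python3 -c "
from h import *
c=load('w5');d=load('c5')
for u,v,z in [(262,219,.041),(372,219,.041),(258,243,.056),(377,243,.056)]: print((torail(onz(c,u,v,z))*1000).round(1))
for u,v in [(182,197),(250,217)]: print('trail',(torail(onz(d,240+u/4-.4,180+v/4-.4,.056))*1000).round(1))
"
```

```text
[-24.   46.6  41. ]
[24.9 46.1 41. ]
[-23.6  47.2  56. ]
[25.  46.7 56. ]
trail [-20. -97.  56.]
trail [ 24.  -94.8  56. ]
```

```bash
python3 -m pendant '{"angular":[[0,0,0],[0,0,0],[0,0,0],[0,0,0],[0,0,0],[0,0,0],[0,0,0],[0,0,0]],"slide":[[1.5,0,-0.3],[3.2,0,-0.3],[3.2,0,-0.3],[3.2,0,-0.3],[3.2,0,-0.3],[3.2,0,-0.3],[3.2,0,-0.3],[3.2,0,-0.3]],"gripper":[0.5,0.5,0.5,0.4,0.2,0,0,0]}'; python3 -c "
from h import *
st();to(-.001,-.005,.065,-8);to(-.001,-.030,.0485,-40)"
```

```text
clock: 10.8
eef_pos: [0.4747, 0.0081, 0.0548]
ee_rot: [3.14, 0.406, 1.769]
contact_force: [-0.4, -0.0, 0.0]
width: 0.0709
t 10.8 grasp rail mm [ 0.9 20.6 49.3] tilt 23.2 err [-0.   0.3] F [-0.4 -0.   0. ] w 70.9 q [ 0.11  0.14  2.08 -0.5   0.95  0.22]
angular [ 0.001  0.545 -0.005] slide [-32.8  -1.7  -3.5]
angular [ 0.002  1.104 -0.005] slide [-51.5  -1.6  23.9]
```

```bash
python3 -m pendant '{"angular":[[0,0,0],[0,0.11,0],[0,0.22,0],[0,0.33,0],[0,0.44,0],[0,0.55,0],[0,0.66,0],[0,0.77,0]],"slide":[[-6,-1,-7],[-12,-1.5,-8],[-18,-1.5,-7],[-24,-1.5,-5],[-29,-1.5,-4],[-33,-1.5,-3],[-36,-1.5,2],[-42,-1.5,8]],"gripper":[0,0,0,0,0,0,0,0]}'; python3 -c "
from h import *
st();to(-.001,-.030,.0485,-40)"
```

```text
clock: 11.47
eef_pos: [0.4823, -0.034, 0.0656]
ee_rot: [3.136, -0.368, 1.773]
contact_force: [-1.6, 0.5, 0.4]
width: 0.0872
t 11.47 grasp rail mm [ -0.1 -17.7  60. ] tilt -21.1 err [-0.4  0.2] F [-1.6  0.5  0.4] w 87.2 q [-0.43  0.23  1.93  0.32  1.21 -0.78]
angular [ 0.007  0.33  -0.001] slide [-17.6  -0.8   6.6]
```

```bash
python3 -m pendant '{"angular":[[0,0.11,0],[0,0.22,0],[0,0.33,0],[0,0.33,0],[0,0.33,0],[0,0.33,0],[0,0.33,0],[0,0.33,0]],"slide":[[-6,-0.8,2],[-12,-0.8,4],[-17,-0.8,6.3],[-17.5,-0.8,6.5],[-17.5,-0.8,6.5],[-17.5,-0.8,6.5],[-17.5,-0.8,6.5],[-17.5,-0.8,6.5]],"gripper":[0,0,0.1,0.3,0.5,0.5,0.5,0.5]}';python3 -m pendant '{"angular":[[0,0,0],[0,0,0],[0,0,0],[0,0,0],[0,0,0]],"slide":[[0,0,0],[0,0,0],[0,0,0],[0,0,0],[0,0,0]],"gripper":[0.5,0.5,0.5,0.5,0.5]}'; python3 -c "
from h import *
st();arc(50,41,range(6,49,6))"
```

```text
clock: 12.13
eef_pos: [0.4834, -0.0464, 0.0526]
ee_rot: [3.139, -0.692, 1.774]
contact_force: [-0.3, 0.1, 1.0]
width: 0.0547
clock: 12.55
eef_pos: [0.484, -0.0465, 0.0525]
ee_rot: [3.138, -0.695, 1.772]
contact_force: [4.2, 4.5, 6.5]
width: 0.0495
t 12.55 grasp rail mm [ -1.  -28.6  47.9] tilt -39.8 err [-0.3  0.2] F [4.2 4.5 6.5] w 49.5 q [-0.58  0.45  1.8   0.48  1.44 -0.98]
6 ang [-0.    -0.105 -0.001] slide [ 6.8  0.  -5.5]
12 ang [-0.    -0.209 -0.001] slide [ 14.    0.  -10.3]
18 ang [-0.001 -0.314 -0.002] slide [ 21.8   0.  -14.3]
24 ang [-0.001 -0.419 -0.002] slide [ 29.9   0.  -17.4]
30 ang [-0.001 -0.524 -0.003] slide [ 38.3   0.  -19.7]
36 ang [-0.001 -0.628 -0.003] slide [ 46.9   0.  -21.1]
42 ang [-0.002 -0.733 -0.004] slide [ 55.7  -0.  -21.6]
48 ang [-0.002 -0.838 -0.005] slide [ 64.4  -0.  -21.2]
```

```bash
python3 -m pendant '{"angular":[[0,-0.105,0],[0,-0.209,0],[0,-0.314,0],[0,-0.419,0],[0,-0.524,0],[0,-0.628,0],[0,-0.733,0],[0,-0.733,0]],"slide":[[6.8,0,-5.5],[14,0,-10.3],[21.8,0,-14.3],[29.9,0,-17.4],[38.3,0,-19.7],[46.9,0,-21.1],[55.7,0,-21.6],[55.7,0,-21.6]],"gripper":[0.5,0.5,0.5,0.5,0.5,0.5,0.5,0.5]}'; python3 -c "
from h import *
st();arc(50,41,range(6,49,6))"
```

```text
clock: 13.22
eef_pos: [0.4766, -0.0163, 0.1044]
ee_rot: [3.14, 0.044, 1.775]
contact_force: [1.4, -3.1, -1.7]
width: 0.0497
t 13.22 grasp rail mm [-2.2 -1.6 98.4] tilt 2.5 err [-0.1  0. ] F [ 1.4 -3.1 -1.7] w 49.7 q [-0.17  0.01  2.04 -0.05  1.07 -0.35]
6 ang [-0.    -0.105 -0.   ] slide [ 6.7  0.  -5.3]
12 ang [-0.    -0.209 -0.   ] slide [13.9  0.  -9.9]
18 ang [-0.    -0.314 -0.   ] slide [ 21.5   0.  -13.7]
24 ang [-0.    -0.419 -0.001] slide [ 29.5   0.  -16.7]
30 ang [-0.    -0.524 -0.001] slide [ 37.8   0.  -18.9]
36 ang [-0.    -0.628 -0.001] slide [ 46.2   0.  -20.2]
42 ang [-0.    -0.733 -0.001] slide [ 54.8   0.  -20.5]
48 ang [-0.    -0.838 -0.001] slide [ 63.3   0.  -20. ]
```

```bash
python3 -m pendant '{"angular":[[0,-0.105,0],[0,-0.209,0],[0,-0.314,0],[0,-0.419,0],[0,-0.524,0],[0,-0.628,0],[0,-0.733,0],[0,-0.838,0]],"slide":[[6.7,0,-5.3],[13.9,0,-9.9],[21.5,0,-13.7],[29.5,0,-16.7],[37.8,0,-18.9],[46.2,0,-20.2],[54.8,0,-20.5],[63.3,0,-20]],"gripper":[0.5,0.5,0.5,0.5,0.5,0.5,0.5,0.5]}'; python3 -m pendant '{"angular":[[0,0,0],[0,0,0]],"slide":[[0,0,0],[0,0,0]],"gripper":[0.5,0.5]}'; python3 -c "
from h import *
st()
s=grab('scene','c6')['color'][110:220,270:380]
cv2.imwrite('pics/v6.png',cv2.resize(s,(550,550),interpolation=2))
c=load('c6')
for b in (82,86,90):
  B=np.radians(b);R=lambda x,z:( 50+x*np.cos(B)+z*np.sin(B), 41-x*np.sin(B)+z*np.cos(B))
  for X in(-25,25):
    for (x,z) in((-140,0),(-140,15),(0,0)):
      y,zz=R(x,z);u,v=px(c,rail(X/1000,y/1000,zz/1000));print(b,X,(x,z),((u+.4-270)*5).round(),((v+.4-110)*5).round())
"
```

```text
clock: 13.88
eef_pos: [0.4651, 0.0425, 0.126]
ee_rot: [3.14, 0.889, 1.766]
contact_force: [-12.3, -1.5, 25.0]
width: 0.0498
clock: 14.05
eef_pos: [0.4647, 0.043, 0.1242]
ee_rot: [-3.135, 0.886, 1.775]
contact_force: [-7.4, -1.6, 23.2]
width: 0.0494
t 14.05 grasp rail mm [ -1.9  54.4 120.4] tilt 50.8 err [0.4 0.2] F [-7.4 -1.6 23.2] w 49.4 q [ 0.44  0.26  1.99 -0.89  1.32  0.67]
82 -25 (-140, 0) 161.0 241.0
82 -25 (-140, 15) 173.0 216.0
82 -25 (0, 0) 188.0 387.0
82 25 (-140, 0) 259.0 271.0
82 25 (-140, 15) 271.0 246.0
82 25 (0, 0) 276.0 416.0
86 -25 (-140, 0) 169.0 225.0
86 -25 (-140, 15) 181.0 202.0
86 -25 (0, 0) 188.0 387.0
86 25 (-140, 0) 267.0 255.0
86 25 (-140, 15) 278.0 231.0
86 25 (0, 0) 276.0 416.0
90 -25 (-140, 0) 177.0 210.0
90 -25 (-140, 15) 189.0 188.0
90 -25 (0, 0) 188.0 387.0
90 25 (-140, 0) 274.0 240.0
90 25 (-140, 15) 286.0 217.0
90 25 (0, 0) 276.0 416.0
```

View pics/v6.png

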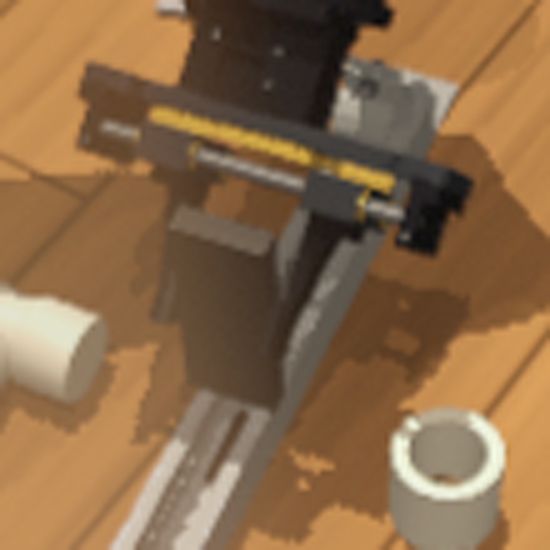

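The rear top edge is at about (170,230)–(270,255) and the foot at (188,387). By the model that is 86–90° with the foot at y = 50 mm. I'll nudge it forward and release.

```bash
python3 -m pendant '{"angular":[[0,0,0],[0,0,0],[0,0,0],[0,0,0],[0,0,0],[0,0,0],[0,0,0],[0,0,0]],"slide":[[1,0,-1],[1.3,0,-1.5],[1.3,0,-1.5],[1.3,0,-1.5],[1.3,0,-1.5],[1.3,0,-1.5],[1.3,0,-1.5],[1.3,0,-1.5]],"gripper":[0.5,0.5,0.5,0.4,0.3,0.2,0,0]}'; python3 -c "
from h import *
st();to(-.001,.057,.146,45);to(-.001,.057,.146,10)"
```

```text
clock: 14.77
eef_pos: [0.4638, 0.0457, 0.1204]
ee_rot: [-3.14, 0.876, 1.771]
contact_force: [-0.3, -0.3, 0.4]
width: 0.071
t 14.77 grasp rail mm [ -2.2  57.3 116.5] tilt 50.2 err [0.2 0.3] F [-0.3 -0.3  0.4] w 71.0 q [ 0.44  0.26  1.99 -0.88  1.31  0.67]
angular [-0.005  0.091 -0.003] slide [-23.4   1.2 -18.6]
angular [-0.004  0.702 -0.004] slide [-26.7   1.2 -17.2]
```

```bash
python3 -m pendant '{"angular":[[0,0,0],[0,0.04,0],[0,0.09,0],[0,0.2,0],[0,0.32,0],[0,0.44,0],[0,0.56,0],[0,0.68,0]],"slide":[[-8,1,-6],[-16,1,-12],[-23.5,1,-19],[-24,1,-19],[-25,1.2,-18.5],[-26,1.2,-18],[-26,1.2,-17.5],[-27,1.2,-17]],"gripper":[0,0,0,0,0,0,0,0]}'; python3 -c "
from h import *
st();to(-.001,.057,.142,-40);to(-.001,.057,.140,-78)"
```

```text
clock: 15.43
eef_pos: [0.4671, 0.0427, 0.1546]
ee_rot: [3.137, 0.191, 1.771]
contact_force: [-0.2, -0.5, -1.5]
width: 0.087
t 15.43 grasp rail mm [  0.5  57.2 148.7] tilt 11.0 err [-0.3  0.2] F [-0.2 -0.5 -1.5] w 87.0 q [ 0.05 -0.07  2.03 -0.21  1.16 -0.07]
angular [ 0.006  0.889 -0.002] slide [-3.6 -1.5  8.8]
angular [0.006 1.553 0.   ] slide [-4.5 -1.5 14.5]
```

```bash
python3 -m pendant '{"angular":[[0,0.11,0],[0,0.22,0],[0,0.33,0],[0,0.44,0],[0,0.55,0],[0,0.66,0],[0,0.77,0],[0,0.88,0]],"slide":[[0,-1,0],[0,-1.5,1],[-1,-1.5,2],[-1,-1.5,3],[-2,-1.5,5],[-2,-1.5,6],[-3,-1.5,7],[-3.5,-1.5,8.5]],"gripper":[0,0,0,0,0,0,0,0]}'; python3 -c "
from h import *
st();to(-.001,.057,.140,-78)"
```

```text
clock: 16.1
eef_pos: [0.4666, 0.0359, 0.1465]
ee_rot: [3.136, -0.687, 1.774]
contact_force: [1.0, 0.2, -0.1]
width: 0.0872
t 16.1 grasp rail mm [ -1.3  55.6 141.9] tilt -39.4 err [-0.4  0.2] F [ 1.   0.2 -0.1] w 87.2 q [-0.46  0.19  1.91  0.53  1.51 -0.82]
angular [0.007 0.674 0.001] slide [-3.8  0.4  3.6]
```

```bash
python3 -m pendant '{"angular":[[0,0.11,0],[0,0.22,0],[0,0.33,0],[0,0.44,0],[0,0.55,0],[0,0.66,0],[0,0.674,0],[0,0.674,0]],"slide":[[-1,0,0],[-1,0.4,0.5],[-2,0.4,1],[-3,0.4,2],[-3,0.4,3],[-4,0.4,3.5],[-4,0.4,3.5],[-4,0.4,3.5]],"gripper":[0,0,0,0,0,0,0.2,0.4]}';  python3 -m pendant '{"angular":[[0,0,0],[0,0,0],[0,0,0],[0,0,0],[0,0,0],[0,0,0],[0,0,0]],"slide":[[0,0,0],[0,0,0],[0,0,0],[0,0,0],[0,0,0],[0,0,0],[0,0,0]],"gripper":[0.5,0.5,0.5,0.5,0.5,0.5,0.5]}'; python3 -c "
from h import *
st();arc(65,41,range(6,49,6))"
```

```text
clock: 16.77
eef_pos: [0.4656, 0.036, 0.1382]
ee_rot: [-3.131, -1.359, 1.759]
contact_force: [0.6, 0.1, 0.0]
width: 0.0798
clock: 17.35
eef_pos: [0.4663, 0.036, 0.1407]
ee_rot: [3.135, -1.358, 1.777]
contact_force: [-1.0, -0.9, 6.3]
width: 0.0499
t 17.35 grasp rail mm [ -1.7  57.8 139.4] tilt -77.8 err [-0.3  0.2] F [-1.  -0.9  6.3] w 49.9 q [-0.6   0.64  1.74  0.8   1.91 -1.04]
6 ang [ 0.    -0.105 -0.001] slide [ 3.  -0.  10.1]
12 ang [ 0.    -0.209 -0.001] slide [ 5.  -0.1 20.4]
18 ang [ 0.    -0.314 -0.002] slide [ 5.8 -0.2 30.9]
24 ang [ 0.    -0.419 -0.002] slide [ 5.6 -0.2 41.4]
30 ang [ 0.    -0.524 -0.003] slide [ 4.2 -0.3 51.9]
36 ang [ 0.    -0.628 -0.003] slide [ 1.8 -0.3 62.1]
42 ang [ 0.    -0.733 -0.004] slide [-1.7 -0.4 72. ]
48 ang [ 0.    -0.838 -0.004] slide [-6.2 -0.4 81.5]
```

```bash
python3 -m pendant '{"angular":[[0,-0.105,0],[0,-0.209,0],[0,-0.314,0],[0,-0.419,0],[0,-0.524,0],[0,-0.628,0],[0,-0.733,0],[0,-0.733,0]],"slide":[[3,0,10.1],[5,0,20.4],[5.8,0,30.9],[5.6,0,41.4],[4.2,0,51.9],[1.8,0,62.1],[-1.7,0,72],[-1.7,0,72]],"gripper":[0.5,0.5,0.5,0.5,0.5,0.5,0.5,0.5]}'; python3 -c "
from h import *
st();arc(65,41,range(6,49,6))"
```

```text
clock: 18.02
eef_pos: [0.451, 0.1085, 0.1244]
ee_rot: [3.139, -0.623, 1.775]
contact_force: [-3.2, 7.4, 6.4]
width: 0.0499
t 18.02 grasp rail mm [ -1.9 129.5 119.6] tilt -35.7 err [-0.1  0. ] F [-3.2  7.4  6.4] w 49.9 q [-0.31  0.13  2.01  0.55  1.38 -0.72]
6 ang [ 0.    -0.105 -0.   ] slide [ 2.8 -0.  10.4]
12 ang [ 0.    -0.209 -0.   ] slide [ 4.5 -0.  21.1]
18 ang [ 0.    -0.314 -0.001] slide [ 5.1 -0.1 31.9]
24 ang [ 0.    -0.419 -0.001] slide [ 4.6 -0.1 42.7]
30 ang [ 0.    -0.524 -0.001] slide [ 2.9 -0.1 53.4]
36 ang [ 0.    -0.628 -0.001] slide [ 0.1 -0.1 63.9]
42 ang [ 0.    -0.733 -0.002] slide [-3.7 -0.2 74. ]
48 ang [ 0.    -0.838 -0.002] slide [-8.6 -0.2 83.6]
```

```bash
python3 -m pendant '{"angular":[[0,-0.105,0],[0,-0.209,0],[0,-0.314,0],[0,-0.419,0],[0,-0.524,0],[0,-0.628,0],[0,-0.733,0],[0,-0.785,0]],"slide":[[2.8,0,10.4],[4.5,0,21.1],[5.1,0,31.9],[4.6,0,42.7],[2.9,0,53.4],[0.1,0,63.9],[-3.7,0,74],[-6,0,78.5]],"gripper":[0.5,0.5,0.5,0.5,0.5,0.5,0.5,0.5]}'; python3 -c "
from h import *
st()"
```

```text
clock: 18.68
eef_pos: [0.4442, 0.1461, 0.0567]
ee_rot: [3.141, 0.166, 1.772]
contact_force: [-16.3, -1.8, 42.7]
width: 0.0497
t 18.68 grasp rail mm [ -1.  163.2  50.8] tilt 9.5 err [-0.   0.2] F [-16.3  -1.8  42.7] w 49.7 q [ 0.26  0.11  2.05 -0.2   0.99  0.17]
```

```bash
python3 -m pendant '{"angular":[[0,0,0],[0,0,0],[0,0,0],[0,0,0],[0,0,0],[0,0,0]],"slide":[[-1,0,-0.8],[-5,0,-0.3],[-9,0,0.5],[-14,0,1.3],[-14,0,1.3],[-14,0,1.3]],"gripper":[0.5,0.5,0.5,0.5,0.5,0.5]}'; python3 -c "
from h import *
st()
w=grab('wrist','w7')['color'];s=grab('scene','c7')['color'][110:210,280:380]
cv2.imwrite('pics/v7.png',np.hstack([cv2.resize(w[:, 120:520],(400,400)),cv2.resize(s,(400,400),interpolation=2)]))"
```

```text
clock: 19.18
eef_pos: [0.4473, 0.1313, 0.0566]
ee_rot: [3.14, 0.159, 1.769]
contact_force: [0.7, 4.7, 1.6]
width: 0.0496
t 19.18 grasp rail mm [ -0.9 148.2  50.7] tilt 9.1 err [-0.   0.3] F [0.7 4.7 1.6] w 49.6 q [ 0.22  0.1   2.06 -0.19  0.99  0.13]
```

View pics/v7.png

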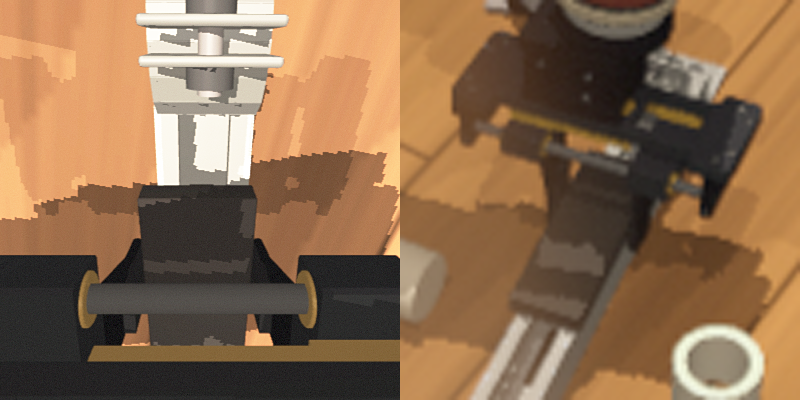

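Wrist view: the spacer's lead edge is at row 186 (lower) and about 198 (upper). The empty clamp's leg base is at about row 113. Scene view: the trailing edge is at crop (110,300)–(177,322).

```bash
python3 -c "
from h import *
c=load('w7');d=load('c7')
for u,v,z in [(259,186,.041),(374,186,.041),(258,198,.056),(377,198,.056),(275,113,.041),(372,113,.041),(255,62,.1),(405,62,.1)]: print((torail(onz(c,u,v,z))*1000).round(1))
for u,v in [(110,300),(177,322)]: print('trail',(torail(onz(d,280+u/4-.4,110+v/4-.4,.056))*1000).round(1))
"
```

```text
[-26.2 191.8  41. ]
[ 25.7 191.4  41. ]
[-24.1 192.9  56. ]
[ 24.5 192.5  56. ]
[-16.9 224.1  41. ]
[ 22.7 223.8  41. ]
[-13.3 246.4 100. ]
[ 19.5 246.2 100. ]
trail [-23.3  47.1  56. ]
trail [23.7 46.5 56. ]
```

The spacer lies on the third length (lead about 191, trail about 48–52) and the clamp face is at 224 mm. I'll release and move above the clamp's ears.

```bash
python3 -m pendant '{"angular":[[0,0,0],[0,0,0],[0,0,0],[0,0,0],[0,0,0],[0,0,0],[0,0,0],[0,0,0]],"slide":[[0,0,0.8],[0,0,0.8],[0,0,0.8],[0,0,0.8],[0,0,0.8],[0,0,-15],[0,0,-50],[0,0,-85]],"gripper":[0.4,0.3,0.1,0,0,0,0,0]}'; python3 -c "
from h import *
st();to(.003,.246,.15,0)"
```

```text
clock: 19.95
eef_pos: [0.4426, 0.1439, 0.1398]
ee_rot: [-3.137, 0.161, 1.77]
contact_force: [1.5, -0.4, -0.3]
width: 0.0851
t 19.95 grasp rail mm [ -3.  161.4 133.9] tilt 9.2 err [0.3 0.3] F [ 1.5 -0.4 -0.3] w 85.1 q [ 0.25 -0.03  2.01 -0.17  1.17  0.12]
angular [-0.005  0.161 -0.006] slide [ 80.    5.4 -29.4]
```

```bash
python3 -m pendant '{"angular":[[0,0.05,0],[0,0.1,0],[0,0.16,0],[0,0.16,0],[0,0.16,0]],"slide":[[16,2,-20],[45,4,-29],[72,5,-29],[80,5.4,-29.4],[80,5.4,-29.4]],"gripper":[0,0,0,0,0]}'; python3 -m pendant '{"angular":[[0,0,0],[0,0,0],[0,0,0],[0,0,0],[0,0,0],[0,0,0],[0,0,0],[0,0,0]],"slide":[[0,0,20],[0,0,40],[0,0,55],[0,0,57],[0,0,57],[0,0,57],[0,0,57],[0,0,57]],"gripper":[0,0,0,0,0.4,0.8,0.8,0.8]}'; python3 -m pendant '{"angular":[[0,0,0],[0,0,0],[0,0,0],[0,0,0],[0,0,0],[0,0,0]],"slide":[[0,0,0],[0,0,0],[0,0,0],[0,0,0],[0,0,0],[0,0,0]],"gripper":[0.8,0.8,0.8,0.8,0.8,0.8]}';python3 -c "
from h import *
st()"
```

```text
clock: 20.37
eef_pos: [0.4326, 0.2278, 0.1562]
ee_rot: [-3.141, 0.002, 1.771]
contact_force: [-0.4, -0.4, 0.0]
width: 0.087
clock: 21.03
eef_pos: [0.434, 0.2276, 0.1009]
ee_rot: [3.139, 0.0, 1.77]
contact_force: [-0.2, 0.0, -0.5]
width: 0.0679
clock: 21.53
eef_pos: [0.4314, 0.2272, 0.0995]
ee_rot: [-3.137, 0.001, 1.77]
contact_force: [-7.2, -1.6, 4.7]
width: 0.0313
t 21.53 grasp rail mm [  2.9 246.2  93.5] tilt 0.0 err [0.2 0.3] F [-7.2 -1.6  4.7] w 31.3 q [0.32 0.06 2.   0.   1.08 0.12]
```

```bash
python3 -m pendant '{"angular":[[0,0,0],[0,0,0],[0,0,0],[0,0,0],[0,0,0],[0,0,0],[0,0,0]],"slide":[[-3,-1,0],[-9,-2,0],[-15,-2,0],[-21,-2,0],[-26,-2,0],[-28,-2,0],[-28,-2,0]],"gripper":[0.8,0.8,0.8,0.8,0.8,0.8,0.8]}'; python3 -c "
from h import *
st()"; python3 -m pendant '{"angular":[[0,0,0],[0,0,0],[0,0,0]],"slide":[[-1,0,0],[-2,0,0],[-2,0,0]],"gripper":[0.8,0.8,0.8]}'; python3 -c "
from h import *
st()";python3 -m pendant '{"angular":[[0,0,0],[0,0,0],[0,0,0]],"slide":[[-1,0,0],[-2,0,0],[-2,0,0]],"gripper":[0.8,0.8,0.8]}'; python3 -c "
from h import *
st()
w=grab('wrist','w8')['color'];s=grab('scene','c8')['color'][110:210,280:380];d=grab('side','d8')['color'][200:350,240:390]
cv2.imwrite('pics/v8.png',np.hstack([cv2.resize(w[:, 120:520],(400,400)),cv2.resize(d,(400,400),interpolation=2)]))"
```

```text
clock: 22.12
eef_pos: [0.4367, 0.1986, 0.0996]
ee_rot: [-3.141, 0.001, 1.769]
contact_force: [-1.1, -1.2, -1.0]
width: 0.0314
t 22.12 grasp rail mm [  2.3 217.1  93.6] tilt 0.1 err [0.  0.3] F [-1.1 -1.2 -1. ] w 31.4 q [ 0.26  0.04  2.03 -0.    1.08  0.07]
clock: 22.37
eef_pos: [0.4369, 0.1976, 0.0996]
ee_rot: [-3.141, 0.0, 1.77]
contact_force: [-1.5, 1.0, -1.1]
width: 0.0318
t 22.37 grasp rail mm [  2.3 216.2  93.6] tilt 0.0 err [0.  0.3] F [-1.5  1.  -1.1] w 31.8 q [ 0.26  0.04  2.03 -0.    1.08  0.06]
clock: 22.62
eef_pos: [0.4373, 0.1957, 0.0995]
ee_rot: [-3.141, 0.0, 1.77]
contact_force: [-1.5, 1.4, -1.0]
width: 0.0314
t 22.62 grasp rail mm [  2.3 214.2  93.5] tilt 0.0 err [0.  0.3] F [-1.5  1.4 -1. ] w 31.4 q [ 0.26  0.04  2.03 -0.    1.08  0.06]
```

View pics/v8.png

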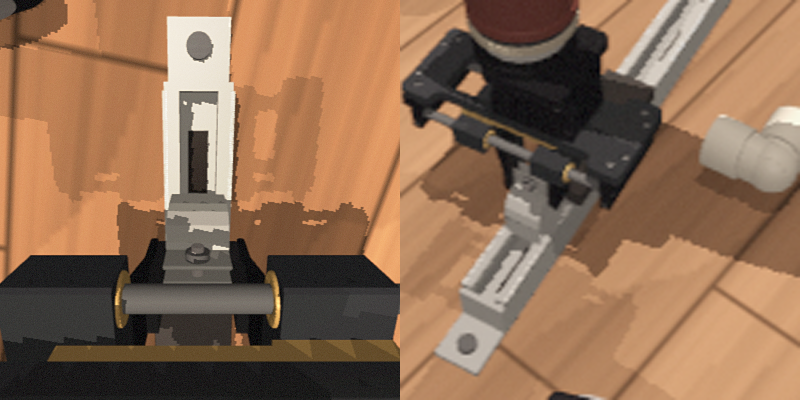

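The gap is hidden under the gripper here, and the clamp has moved 32 mm with only drag showing. I'll push on in small steps until the spacer resists.

```bash
python3 -m pendant '{"angular":[[0,0,0],[0,0,0],[0,0,0]],"slide":[[-1,0,0],[-1.5,0,0],[-1.5,0,0]],"gripper":[0.8,0.8,0.8]}'; python3 -c "
from h import *
st()";python3 -m pendant '{"angular":[[0,0,0],[0,0,0],[0,0,0]],"slide":[[-1,0,0],[-1.5,0,0],[-1.5,0,0]],"gripper":[0.8,0.8,0.8]}'; python3 -c "
from h import *
st()"
```

```text
clock: 23.02
eef_pos: [0.4376, 0.1942, 0.0996]
ee_rot: [-3.141, 0.0, 1.77]
contact_force: [-2.7, 1.4, -0.6]
width: 0.0311
t 23.02 grasp rail mm [  2.3 212.6  93.6] tilt 0.0 err [0.  0.3] F [-2.7  1.4 -0.6] w 31.1 q [ 0.25  0.04  2.03 -0.    1.08  0.05]
clock: 23.27
eef_pos: [0.4379, 0.1926, 0.0996]
ee_rot: [-3.141, 0.0, 1.77]
contact_force: [-3.0, 0.9, -1.3]
width: 0.0315
t 23.27 grasp rail mm [  2.3 211.1  93.6] tilt 0.0 err [0.  0.3] F [-3.   0.9 -1.3] w 31.5 q [ 0.25  0.03  2.03 -0.    1.08  0.05]
```

```bash
python3 -m pendant '{"angular":[[0,0,0],[0,0,0],[0,0,0],[0,0,0],[0,0,0],[0,0,0],[0,0,0],[0,0,0]],"slide":[[0,0,0],[0,0,0],[0,0,0],[0,0,0],[0,0,-20],[-20,0,-55],[-50,0,-80],[-80,0,-80]],"gripper":[0.6,0.4,0.1,0,0,0,0,0]}'; python3 -m pendant '{"angular":[[0,0,0],[0,0,0]],"slide":[[-10,0,0],[-10,0,0]],"gripper":[0,0]}'; python3 -c "
from h import *
st()
w=grab('wrist','w9')['color'];s=grab('scene','c9')['color']
cv2.imwrite('pics/v9.png',cv2.resize(w[40:240,220:420],(600,600),interpolation=2))"
```

```text
clock: 23.93
eef_pos: [0.4578, 0.1143, 0.1861]
ee_rot: [3.13, 0.002, 1.772]
contact_force: [1.0, 0.3, 0.1]
width: 0.0734
clock: 24.1
eef_pos: [0.4568, 0.1027, 0.1804]
ee_rot: [3.14, 0.001, 1.766]
contact_force: [1.0, 0.6, -0.1]
width: 0.084
t 24.1 grasp rail mm [  2.5 119.1 174.4] tilt 0.1 err [-0.1  0.5] F [ 1.   0.6 -0.1] w 84.0 q [ 0.05 -0.1   1.99 -0.    1.25 -0.14]
```

View pics/v9.png

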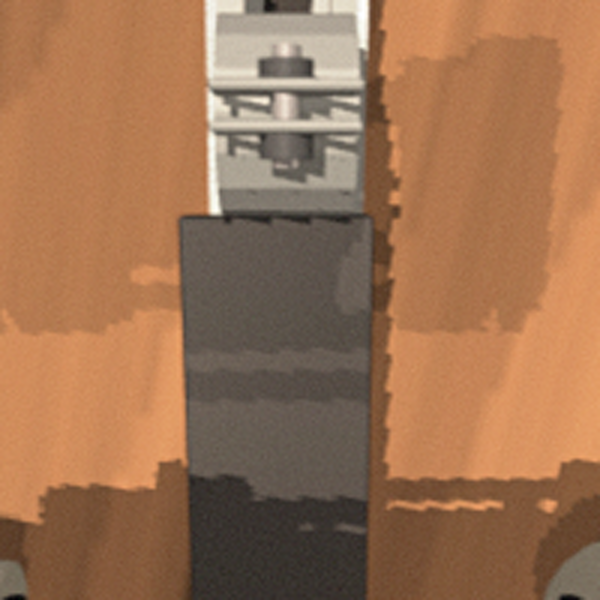

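The spacer's lead edge is at crop row 215. The clamp leg's dark face runs from row 190 (its top) down to row 213, directly behind it.

```bash
python3 -c "
from h import *
c=load('w9')
f=lambda u,v,z:(torail(onz(c,220+u/3-.3,40+v/3-.3,z))*1000).round(1)
print('lead',f(180,216,.056),f(372,216,.056),'far side',f(190,560,.056),f(368,560,.056))
print('leg top',f(218,190,.063),f(360,190,.063),'leg at spacer top',f(290,213,.056))
print('ears tops',f(288,87,.101),f(288,127,.101))"
```

```text
lead [-24.2 192.7  56. ] [ 24.4 192.2  56. ] far side [-25.3  99.6  56. ] [24.6 99.1 56. ]
leg top [-13.9 198.9  63. ] [ 20.8 198.6  63. ] leg at spacer top [  3.6 193.2  56. ]
ears tops [  3.5 218.9 101. ] [  3.4 211.3 101. ]
```

```bash
python3 -c "
from h import *
c=load('w9');V=c['view'];o=-V[:3,:3].T@V[:3,3];print('cam',(torail(o)*1000).round(), V[:3,:3].round(2).tolist())
for Y in (192.5,195,198.5):
  for z in (41,56,63): 
    u,v=px(c,rail(.003,Y/1000,z/1000));print(Y,z,round((v-40+.3)*3))
st()"
```

```text
cam [  4. 200. 316.] [[0.98, 0.19, 0.0], [0.18, -0.94, 0.29], [0.06, -0.29, -0.96]]
192.5 41 214
192.5 56 216
192.5 63 217
195 41 204
195 56 205
195 63 206
198.5 41 191
198.5 56 191
198.5 63 191
t 24.2 grasp rail mm [  1.6 121.3 173.2] tilt -0.0 err [0.  0.4] F [-0.9 -0.2  0.1] w 85.6 q [ 0.06 -0.1   2.    0.    1.25 -0.14]
```

The camera was right above the joint. The spacer's lead is at 192.4 mm, the clamp face at about 193 (192.6 from the ears), and the bar is flat and straight. The robot is clear of everything, so I'm handing in.

```bash
python3 -c "
from h import *
st();print(bot.close_job())"
```

```text
t 24.2 grasp rail mm [  1.6 121.3 173.2] tilt -0.0 err [0.  0.4] F [-0.9 -0.2  0.1] w 85.6 q [ 0.06 -0.1   2.    0.    1.25 -0.14]
the job is handed in; nothing more can be done
None
```

I walked the spacer end over end twice along the rail. Each time I tipped it up, let it stand, regripped it and laid it down ahead, then slid it back about 15 mm so its trailing end lay where its leading end had been. I then gripped the empty clamp by its ears and slid it back to the spacer. The job was handed in at 24 s of the 67 s allowed; no verdict is reported.

**Last checks:**
- **Spacer:** the last close picture puts its leading end at rail y ≈ 192.4 mm (nominal 190). It lies flat, centred and straight.
- **Clamp:** its face is at about 193 mm, 0–1 mm from the spacer and about 423 mm from the fixed clamp's face.
- **Robot:** the gripper was open and clear of everything, and the measured force was about zero.

**What disagreed:**
- **Clamp position:** adding up the gripper's travel puts the clamp face at about 189 mm. I saw no clear rise in force when it met the spacer. I went by the picture, where the spacer edge and clamp leg meet.
- **Trailing end:** before the clamp was moved, the scene camera put the spacer's trailing end at about 47 mm. The leading end and the 140 mm length put it at about 52 mm. Both are within tolerance.
- **Other things on the bench:** I saw no contact with them, but I did not measure their positions again at the end.

I viewed 12 pictures, two over the budget of 10.

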